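Lock the orange board stop into the slotted bench rail

ROBOT

A 6-joint arm with a two-finger parallel gripper is mounted at the origin on the work surface. World frame = base frame: x ahead of the robot, y to its left, z up, the work surface at z = 0. Lengths are in m, angles in rad, forces in N, time in s.
With the tool pointing down it reaches from about 0.3 to 0.875 m from the base axis. Payload 6.4 kg.
Tool frame: the origin (TCP) lies at the very end of the fingers, on their centre line; the grasp point (between the pads) lies 19 mm behind it; z points along the fingers, x is the direction in which the jaws open and shut, and the axes are right-handed (so a half turn about z gives the same grasp; the last joint's range is limited). The gripper opens to 85 mm and grips with 20 to 120 N. Pads are 22 mm wide; open, the fingers measure 114 mm over their backs; the gripper's body (76 mm by 85 mm) begins 54 mm behind the grasp point. The pads swing forward as they close: fully open they stand 13 mm farther back than shut.
Start: joints at [1.126, 0.181, 1.607, -0, 1.354, -0.206], TCP at [0.136, 0.559, 0.231] pointing down, gripper open.
Joint ranges: [-2.99, 2.99], [-0.89, 2.07], [0.3, 2.58], [-1.14, 4.28], [0, 2.63], [-3.12, 3.12]. Speed limits (rad/s): [2.57, 2.57, 3.01, 3.14, 3.14, 3.14].

INTERFACE

Orientations are given as a unit quaternion [w, x, y, z].
In Python, from station import sense, snapshot, sign_off gives the robot as it stands.
- The arm moves only by the shell command python3 -m inch 'ROWS' [OPENING] [FORCE]. ROWS is JSON, a list of rows, each a list of 2 entries, a list of its own where there are three numbers: the shift along the tool's x, y, z in units of 25 mm (1.0 is 25 mm), then the turn about the tool's z in units of 5 degrees (1.0 is 5 degrees). A call has 1 to 12 rows; each row shifts and turns the commanded pose from where the row before left it, along the tool's axes as they then stand; what a row does not reach is not made up. A row lasts 1/12 s, in which the tool goes at most 41.7 mm and 7.16 degrees, less where a joint would pass 70% of its speed; a pose out of reach is approached as far as the arm can. A call is refused whole if a number of a shift passes 1 or a number of a turn 1, either way. A call with a gripper value outside its range is refused whole. OPENING is the finger opening in mm, from 0 to 85.4, set as the call begins (- or left out, the last holds). The fingers move at their own pace and stop on an object; FORCE is the grip in N (left out, the last holds). Time passes only in rows, so rows that do not move let the fingers close. It gives the time, the measured TCP pose, the force and the opening at its end, in the units of the state.
- sense(): the state, without advancing time (a new reading comes with each control period).
- snapshot(name): name is "scene" or "side" or "wrist"; returns a dict with "color" (480x640x3 uint8, red, green, blue), "range_z" (480x640 float32, m along the optical axis (not along the pixel's ray), 0 where there is no reading), "camera_matrix" (3x3 intrinsics, pixels), "R" (3x3) and "t" (3): a world point X has camera coordinates R X + t; the wrist camera has in their place "T_tool_cam" (4x4, takes a point from camera to tool coordinates, whose origin is the TCP and whose axes are the tool frame's). Camera axes: x right, y down, z forward; pixel columns grow to the right and rows downward; lengths in m; the calibration is good to about 2 mm. A picture is of the moment at which its call begins: read the wrist's pose just before it.
- sign_off(): hands the job in, once; it reports no verdict.
The state is a dict: "t": time; "joint_positions": joint angles; "qvel": joint speeds; "effort": joint torques, N m; "tool_pos": TCP position; "tool_rot": TCP orientation; "contact_force": force on the tool from outside, world axes, zero at the start; "moment": the same for the moment, N m; "opening": opening from 0.0 (shut) to 1.0 (fully open).
Only numpy, scipy, OpenCV 4.12 (cv2) and the standard library are available. Lean on these libraries where they do the work, as an engineer would, in place of code of your own. Each camera call takes 0.05 s, during which the arm holds its last target. There are 200 camera calls.

TASK

On the electronics bench, take the orange board stop out of its rack, put its hammer head down through the slot of the aluminium rail at the green tape mark, and give it a quarter turn, either way, so that the head catches crosswise under both lips of the slot. Leave it upright with its collar fully down on the rail, let go, and leave the blue and the grey stop in the rack.

Things in the scene. Friction and masses are not known exactly. Their poses are not given: they have to be found in the camera images.
- orange_grip (a point): Orange board stop, upright, 150 g (sizes in mm). Top down: flat orange bar grip 40 (x) x 16 (y) x 48 high; black collar 46 across, 8 thick; neck 13 across, 9 long; steel hammer head 40 (x) x 13 (y) x 8; tapered foot 3 high. Point: centre of the bar grip, 32 above the collar's underside, 52 above the foot's bottom. x along bar and head (same way), y through the bar's thickness, z up.
- rail_mark (a point): Green tape on the fixed aluminium rail (60 wide, 300 long, 40 high; mm). Point: middle of the slot's mouth, level with the rail's top. x across the slot, y along it, z up. Slot 24 wide, lips 5 thick, hollow below 54 wide, 31 deep. With the collar down on the lips the head hangs 4 below them, free to turn. A board 24 high over the rail stands on its +y end, 85 or more from the mark.
- blue_grip (a point): The same kind of stop with a blue grip; stays in the rack. Point and axes as for the orange one. The plywood rack (205 x 75, 30 high) holds the three stops 66 apart in a row along their x, in any order; collars rest on its top, heads hang in loose pockets 45 x 19 (lift straight up 25 or more). Clear on both y sides.
- grey_grip (a point): The same kind of stop with a grey grip; stays in the rack. Point: centre of its bar grip; axes as for the orange one.
Things that resemble listed ones, but are neither listed nor needed, are in the scene too. Of the things like the part that bears orange_grip, leave any that is pink; of the rest the smaller one is meant.

How it is judged:
By the outcome, as a careful person would: the job done as asked, in the order asked, and still so for the second after the job is handed in, with the robot touching nothing.
It also fails if it takes over 40 s, if anything falls off the work surface, if the arm or the gripper's body presses on something with over 40 N, if the wrist force passes 120 N, or if a joint passes its speed limit or range.

## Working session

There is one attempt and no reset: what is moved stays moved. The work goes in short steps, Python scripts to look and compute and a shell command to move; the robot and the scene stay as the last step left them, time stands still between calls to the robot, and variables do not carry over. Pictures are saved under pics/ and viewed, about 8 in all and at most 12, crops included, and the job is handed in when it is done.

```bash
mkdir -p pics; cat > h.py <<'E'
import numpy as np, cv2, pickle
from station import sense, snapshot
from scipy.spatial.transform import Rotation as Ro
def tool():
    s=sense(); T=np.eye(4); q=np.array(s["tool_rot"]); T[:3,:3]=Ro.from_quat(q[[1,2,3,0]]).as_matrix(); T[:3,3]=s["tool_pos"]; return T,s
def grab(n):
    T,_=tool(); d=snapshot(n)
    if n=="wrist":
        C=T@d["T_tool_cam"]; d["Rw"]=C[:3,:3]; d["o"]=C[:3,3]
    else:
        d["Rw"]=d["R"].T; d["o"]=-d["R"].T@d["t"]
    return d
def ray(d,uv):
    uv=np.atleast_2d(uv).astype(float); K=d["camera_matrix"]
    p=np.c_[(uv[:,0]-K[0,2])/K[0,0],(uv[:,1]-K[1,2])/K[1,1],np.ones(len(uv))]
    return p@d["Rw"].T
def onz(d,uv,z):
    r=ray(d,uv); return d["o"]+r*((z-d["o"][2])/r[:,2])[:,None]
def cloud(d):
    z=d["range_z"]; v,u=np.mgrid[:480,:640]; uv=np.c_[u.ravel(),v.ravel()]
    return (d["o"]+ray(d,uv)*z.ravel()[:,None]).reshape(480,640,3)
E
python3 - <<'E'
from h import *
a=grab("scene");b=grab("side");w=grab("wrist")
pickle.dump((a,b,w),open("d0.pkl","wb"))
for n,d in zip("abw",(a,b,w)):
    cv2.imwrite(f"pics/{n}0.png",d["color"][:,:,::-1]); print(n,d["o"].round(3),d["Rw"][:,2].round(2),(d["range_z"]>0).mean())
E
```

```text
a [0.8   0.116 0.627] [-0.43 -0.34 -0.84] 0.9961979166666667
b [ 0.139 -0.564  0.452] [ 0.58  0.62 -0.53] 0.996123046875
w [0.055 0.578 0.375] [ 0.31 -0.08 -0.95] 0.9959244791666667
```

View pics/a0.png

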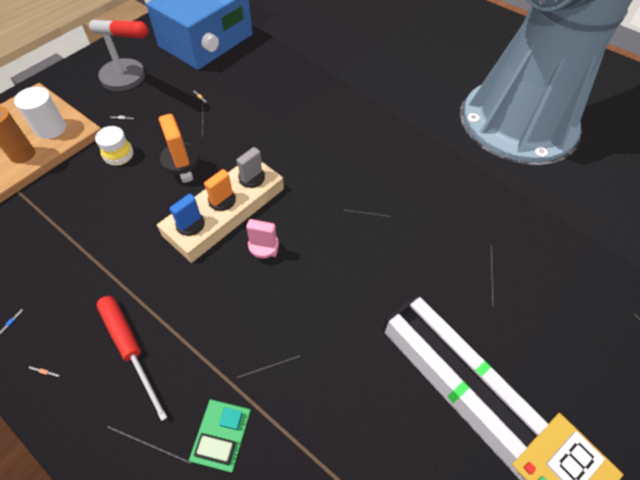

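View pics/b0.png

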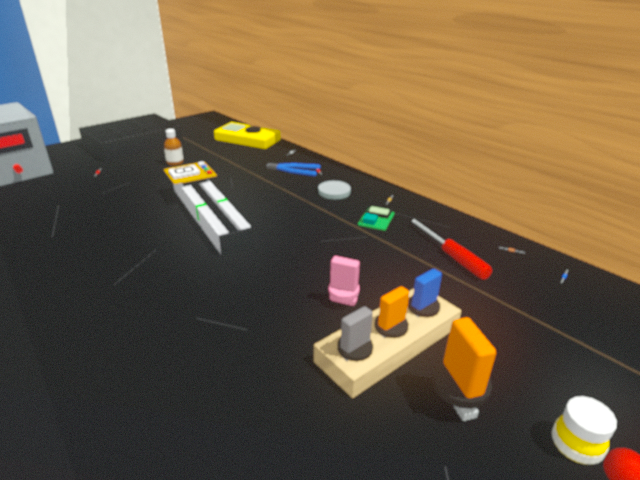

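Candidates in the scene view: the orange stop in the rack at (219,188), a larger orange stop lying or standing outside it at (174,145), and a pink one at (262,235). The one in the rack fits: it is orange, it is the smaller orange one, and it sits in the rack between blue and grey. I'll confirm with a crop while measuring.

```bash
python3 - <<'E'
from h import *
a,b,w=pickle.load(open("d0.pkl","rb"))
cv2.imwrite("pics/crop1.png",cv2.resize(a["color"][90:280,120:320][:,:,::-1],None,fx=3,fy=3,interpolation=cv2.INTER_CUBIC))
def blobs(d,lo,hi,mn=25):
    m=cv2.inRange(cv2.cvtColor(d["color"],cv2.COLOR_RGB2HSV),lo,hi)
    n,l,s,c=cv2.connectedComponentsWithStats(m)
    return [(l==i,c[i].round(1),s[i,4]) for i in range(1,n) if s[i,4]>=mn]
for nm,d in (("scene",a),("side",b)):
    P=cloud(d)
    for col,lo,hi in (("orange",(8,180,120),(18,255,255)),("green",(50,120,120),(72,255,255)),("blue",(100,150,60),(118,255,255)),("rack",(12,40,120),(25,150,255))):
        for m,c,s in blobs(d,lo,hi):
            p=P[m]; p=p[np.abs(p-np.median(p,0)).max(1)<.2]
            if not len(p) or p[:,2].max()>.3 : continue
            top=p[p[:,2]>np.percentile(p[:,2],95)-.004]
            print(nm,col,c,s,"med",np.median(p,0).round(4),"zmax",p[:,2].max().round(3),"topmean",top.mean(0).round(4), "minrect",[np.round(x,4).tolist() if not np.isscalar(x) else round(x,1) for x in cv2.minAreaRect((top[:,:2]*1000).astype(np.float32))])
E
```

```text
scene orange [177.7 149. ] 439 med [ 0.5263 -0.3793  0.078 ] zmax 0.108 topmean [ 0.5193 -0.3864  0.1046] minrect [[509.0882, -397.3098], [59.0336, 21.8307], 41.8]
scene orange [ 12.7 152. ] 200 med [ 0.6932 -0.622   0.0406] zmax 0.082 topmean [ 0.6947 -0.6231  0.0734] minrect [[693.9938, -622.6294], [3.6119, 9.3099], 55.2]
scene orange [218.8 189.8] 455 med [ 0.5346 -0.2782  0.0628] zmax 0.086 topmean [ 0.5365 -0.2805  0.0818] minrect [[533.0399, -285.2333], [16.7522, 36.2184], 86.0]
scene green [483.1 367.9] 105 med [0.5117 0.1774 0.0399] zmax 0.042 topmean [0.5121 0.1772 0.04  ] minrect [[511.9493, 177.1616], [9.1471, 18.7442], 76.1]
scene green [458.2 391.3] 188 med [0.5587 0.1677 0.0394] zmax 0.043 topmean [0.5545 0.168  0.0402] minrect [[553.9772, 168.044], [9.0047, 19.366], 79.5]
scene green [220.2 431.9] 1530 med [ 0.7788 -0.0398  0.0018] zmax 0.011 topmean [ 0.7815 -0.0394  0.0021] minrect [[783.389, -37.4478], [76.7191, 56.8352], 26.5]
scene blue [199.4  33.3] 3323 med [ 0.2904 -0.5961  0.052 ] zmax 0.1 topmean [ 0.2653 -0.6187  0.0948] minrect [[264.2935, -621.428], [94.05
[... 3457 characters left out ...]
.4822 0.0427] minrect [[615.9882, 482.9147], [13.3131, 33.8386], 69.6]
side rack [183.4 170.3] 131 med [0.5548 0.319  0.0539] zmax 0.063 topmean [0.5585 0.317  0.0608] minrect [[561.0795, 315.3372], [27.9059, 64.771], 43.6]
side rack [410.7 292.5] 38 med [ 0.6101 -0.2579  0.0302] zmax 0.083 topmean [ 0.5489 -0.294   0.0812] minrect [[548.9459, -293.9974], [3.2418, 0.0], -159.3]
side rack [383.9 348.5] 5432 med [ 0.4913 -0.3112  0.029 ] zmax 0.109 topmean [ 0.5081 -0.2991  0.0308] minrect [[529.1724, -313.17], [131.1008, 207.1994], 85.5]
side rack [576.6 432.3] 60 med [ 0.5488 -0.5213  0.0313] zmax 0.035 topmean [ 0.5484 -0.524   0.0317] minrect [[548.4755, -524.069], [34.3643, 10.509], 89.4]
```

View pics/crop1.png

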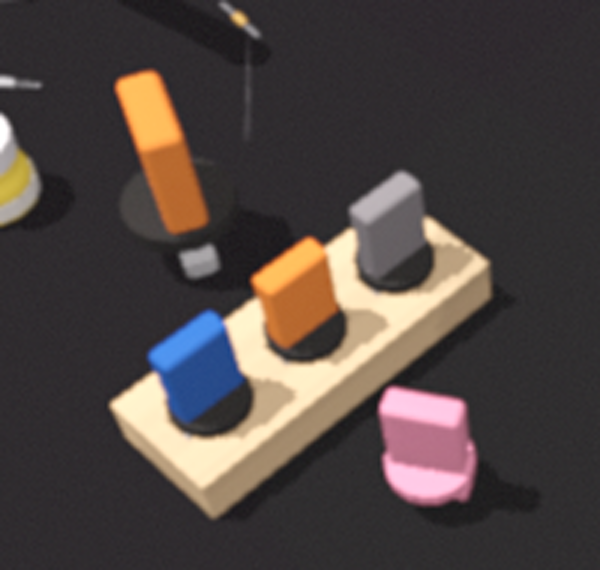

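The crop shows an upright, small orange stop at crop (300,290) in the middle of the rack, with blue and grey beside it. The big orange one lies outside and the pink one stands separately. I now have the target, so I'll work out the moves.

```bash
cat > goal.py <<'E'
from h import *
import sys
x,y,z,yaw=[float(v) for v in sys.argv[1:5]]  # target TCP, yaw of tool x (deg)
T,s=tool(); R=T[:3,:3]
cur=np.degrees(np.arctan2(R[1,0],R[0,0]))
d=R.T@(np.array([x,y,z])-T[:3,3])
dy=-(yaw-cur); dy=(dy+180)%360-180   # tool z down: positive turn lowers yaw
print("t",round(s["t"],2),"pos",T[:3,3].round(4),"yaw",cur.round(2),"tilt",R[:,2].round(4),"units",(d/.025).round(3),"turn units",round(dy/5,2),"q",np.round(s["joint_positions"],2),"F",np.round(s["contact_force"],1),"open mm",round(s["opening"]*85.4,1))
E
python3 goal.py 0.532 -0.2855 0.20 86.5; python3 goal.py 0.532 -0.2855 0.20 -93.5
python3 - <<'E'
from h import *
a,b,w=pickle.load(open("d0.pkl","rb"))
P=cloud(a)[225:255,245:282].reshape(-1,3); P=P[P[:,2]>.02]; print("pink",P.min(0),P.max(0))
E
```

```text
t 0.15 pos [0.1358 0.5583 0.2306] yaw 76.32 tilt [-6.0e-04 -1.2e-03 -1.0e+00] units [-29.045  23.383   1.254] turn units -2.04 q [ 1.13  0.18  1.61  0.    1.35 -0.21] F [-0.4 -0.5 -0.5] open mm 85.6
t 0.15 pos [0.1358 0.5583 0.2306] yaw 76.32 tilt [-6.0e-04 -1.2e-03 -1.0e+00] units [-29.045  23.383   1.254] turn units 33.96 q [ 1.13  0.18  1.61  0.    1.35 -0.21] F [-0.4 -0.5 -0.5] open mm 85.6
pink [ 0.52788531 -0.19625441  0.02020842] [0.7998322  0.11622656 0.62710565]
```

```bash
python3 -m inch '[[[-0.97,0.78,0.02],0],[[-0.97,0.78,0.02],0],[[-0.97,0.78,0.02],0],[[-0.97,0.78,0.02],0],[[-0.97,0.78,0.02],0],[[-0.97,0.78,0.02],0],[[-0.97,0.78,0.02],0],[[-0.97,0.78,0.02],0],[[-0.97,0.78,0.02],0],[[-0.97,0.78,0.02],0],[[-0.97,0.78,0.02],0],[[-0.97,0.78,0.02],0]]' 60 40
python3 -m inch '[[[-0.97,0.78,0.02],0],[[-0.97,0.78,0.02],0],[[-0.97,0.78,0.02],0],[[-0.97,0.78,0.02],0],[[-0.97,0.78,0.02],0],[[-0.97,0.78,0.02],0],[[-0.97,0.78,0.02],0],[[-0.97,0.78,0.02],0],[[-0.97,0.78,0.02],0],[[-0.97,0.78,0.02],0],[[-0.97,0.78,0.02],0],[[-0.97,0.78,0.02],0]]'
python3 -m inch '[[[-0.97,0.78,0.02],0],[[-0.97,0.78,0.02],0],[[-0.97,0.78,0.02],0],[[-0.97,0.78,0.02],0],[[-0.97,0.78,0.02],0],[[0,0,0],-1],[[0,0,0],-1],[[0,0,0],0],[[0,0,0],0]]'
python3 goal.py 0.532 -0.2855 0.20 86.5
```

```text
t: 1.15
tool_pos: [0.2946, 0.2193, 0.2252]
tool_rot: [0.0, 0.786, 0.618, 0.0]
contact_force: [0.4, -0.0, 0.4]
opening: 0.703
t: 2.15
tool_pos: [0.4533, -0.119, 0.219]
tool_rot: [-0.0, 0.786, 0.618, -0.0]
contact_force: [0.8, -0.1, 0.7]
opening: 0.703
t: 2.9
tool_pos: [0.5189, -0.2582, 0.2163]
tool_rot: [-0.0, 0.73, 0.683, -0.0]
contact_force: [0.8, -0.0, 0.3]
opening: 0.705
t 2.9 pos [ 0.5189 -0.2582  0.2163] yaw 86.17 tilt [-7.e-04  6.e-04 -1.e+00] units [-1.054  0.597  0.652] turn units -0.07 q [-0.67  0.2   1.61  0.    1.33 -2.17] F [ 0.8 -0.   0.3] open mm 60.2
```

```bash
python3 -m inch '[[[-0.5,0.3,0],0],[[-0.5,0.3,0],0],[[0,0,0],0],[[0,0,0],0]]'; python3 - <<'E'
from h import *
d=grab("wrist"); P=cloud(d); cv2.imwrite("pics/w1.png",d["color"][:,:,::-1])
h=cv2.cvtColor(d["color"],cv2.COLOR_RGB2HSV)
m=cv2.inRange(h,(8,170,100),(18,255,255))
n,l,s,c=cv2.connectedComponentsWithStats(m)
for i in range(1,n):
    if s[i,4]<200: continue
    p=P[l==i]; top=p[(p[:,2]>.081)&(p[:,2]<.092)]
    print(c[i],s[i,4],p[:,2].max())
    if len(top)>20: print(np.median(top[:,2]),cv2.minAreaRect((top[:,:2]*1000).astype(np.float32)))
E
python3 goal.py 0.532 -0.2855 0.044 86.5
```

```text
t: 3.23
tool_pos: [0.5323, -0.284, 0.2167]
tool_rot: [-0.0, 0.73, 0.683, 0.0]
contact_force: [-0.5, 0.4, -0.4]
opening: 0.706
[157.23845508 199.81808004] 3573 0.3609016626363656
0.0865356657503129 ((505.9715576171875, -398.55096435546875), (59.151329040527344, 18.145652770996094), 45.22114944458008)
[319.63360324 197.26923077] 494 0.3609016626363656
0.08549472567913124 ((528.6107177734375, -286.8963928222656), (15.92432689666748, 38.7954216003418), 86.32332611083984)
[ 16.25979277 381.74020723] 3957 0.3609016626363656
t 3.28 pos [ 0.5322 -0.2836  0.2166] yaw 86.25 tilt [-5.e-04  6.e-04 -1.e+00] units [-8.200e-02  2.000e-03  6.904e+00] turn units -0.05 q [-0.69  0.26  1.55  0.    1.34 -2.19] F [ 0.2 -0.9 -0.1] open mm 60.1
```

View pics/w1.png

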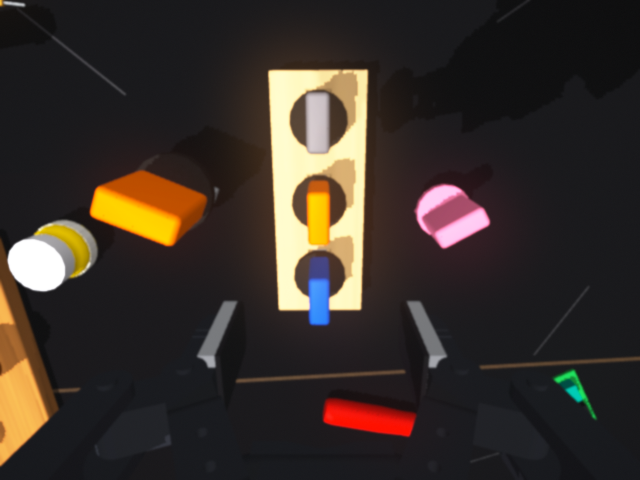

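The wrist view shows the orange bar at (318,213), aligned with and centred between the jaws. Grey is above it at (317,123) and blue below it at (319,290). I'll descend and grip.

```bash
python3 -m inch '[[[-0.1,-0.05,0.9],0],[[0,0,0.9],0],[[0,0,0.9],0],[[0,0,0.9],0],[[0,0,0.9],0],[[0,0,0.9],0],[[0,0,0.7],0],[[0,0,0.5],0],[[0,0,0.26],0],[[0,0,0],0],[[0,0,0],0]]'
python3 goal.py 0.531 -0.286 0.045 86.5
python3 -m inch '[[[0,0,0],0],[[0,0,0],0],[[0,0,0],0],[[0,0,0],0],[[0,0,0],0],[[0,0,0],0],[[0,0,0],0],[[0,0,0],0]]' 5 50
python3 goal.py 0.531 -0.286 0.045 86.5
```

```text
t: 4.2
tool_pos: [0.5314, -0.2866, 0.0459]
tool_rot: [0.0, 0.729, 0.684, 0.0]
contact_force: [-0.3, 0.4, 1.2]
opening: 0.708
t 4.2 pos [ 0.5314 -0.2866  0.0459] yaw 86.32 tilt [ 5.e-04 -3.e-04 -1.e+00] units [ 0.024 -0.016  0.035] turn units -0.04 q [-0.69  0.47  1.65  0.    1.02 -2.2 ] F [-0.3  0.4  1.2] open mm 60.4
t: 4.87
tool_pos: [0.5317, -0.2872, 0.0463]
tool_rot: [0.001, 0.729, 0.684, 0.0]
contact_force: [-0.3, 0.9, 6.4]
opening: 0.185
t 4.87 pos [ 0.5317 -0.2872  0.0463] yaw 86.32 tilt [ 0.0012 -0.001  -1.    ] units [ 0.045 -0.029  0.051] turn units -0.04 q [-0.69  0.47  1.65  0.    1.02 -2.2 ] F [-0.3  0.9  6.4] open mm 15.8
```

```bash
python3 -m inch '[[[0,0,-0.4],0],[[0,0,-0.6],0],[[0,0,-0.8],0],[[0,0,-0.9],0],[[0,0,-0.9],0],[[0.4,0,-0.6],0],[[0.8,0,0],0],[[1,0,0],0],[[1,0,0],0],[[1,0,0],0],[[1,0,0],0],[[1,0,0],0]]'
python3 -m inch '[[[1,0,0],0],[[1,0,0],0],[[1,0,0],0],[[1,0,0],0],[[1,0,0],0],[[1,0,0],0],[[1,0,0],0],[[1,0,0],0],[[1,0,0],0],[[1,0,0],0],[[1,0,0],0],[[0.8,0,0],0]]'
python3 -m inch '[[[0.3,0,0],-1],[[0,0,0],-1],[[0,0,0],-1],[[0,0,0],-1],[[0,0,0],-1],[[0,0,0],-1],[[0,0,0],-1],[[0,0,0],-1],[[0,0,0],-1],[[0,0,0],-1],[[0,0,0],-1],[[0,0,0],-1]]'
python3 -m inch '[[[0,0,0],-1],[[0,0,0],-1],[[0,0,0],-1],[[0,0,0],-1],[[0,0,0],-0.25],[[0,0,0],0],[[0,0,0],0]]'
python3 goal.py 0.533 0.1726 0.10 167.8
python3 - <<'E'
from h import *
a=grab("scene"); b=grab("side"); w=grab("wrist"); pickle.dump((a,b,w),open("d1.pkl","wb"))
im=np.vstack([cv2.resize(a["color"][260:480,330:640],(620,440)),])
cv2.imwrite("pics/a1.png",im[:,:,::-1]); cv2.imwrite("pics/w2.png",w["color"][:,:,::-1])
E
```

```text
t: 5.87
tool_pos: [0.5404, -0.1306, 0.1502]
tool_rot: [-0.001, 0.73, 0.684, -0.0]
contact_force: [0.6, 0.4, -1.3]
opening: 0.18
t: 6.87
tool_pos: [0.5592, 0.1642, 0.1502]
tool_rot: [-0.0, 0.729, 0.684, -0.0]
contact_force: [-0.5, -0.4, -2.2]
opening: 0.181
t: 7.87
tool_pos: [0.5598, 0.1698, 0.1501]
tool_rot: [-0.001, 0.288, 0.958, -0.0]
contact_force: [0.3, 0.4, -2.7]
opening: 0.183
t: 8.45
tool_pos: [0.5602, 0.1699, 0.1502]
tool_rot: [-0.0, 0.109, 0.994, -0.0]
contact_force: [-0.1, -1.0, -2.5]
opening: 0.181
t 8.45 pos [0.5602 0.1699 0.1502] yaw 167.44 tilt [-5.e-04 -1.e-04 -1.e+00] units [ 1.084 -0.129  2.01 ] turn units -0.07 q [ 0.09  0.29  1.65 -0.    1.2  -2.83] F [-0.1 -1.  -2.5] open mm 15.5
```

View pics/a1.png

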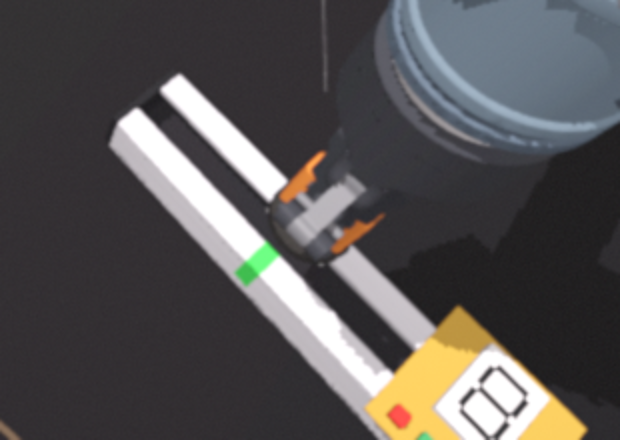

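View pics/w2.png

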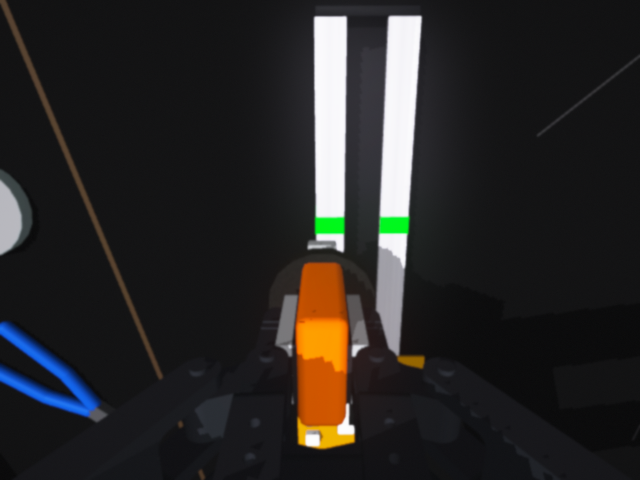

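Both views show the stop held upright, with the head along the slot. The green marks are at wrist (330,225) and (394,225), so the stop is one lip off sideways. I'll measure the remaining offset in the wrist view.

```bash
cat > m.py <<'E'
from h import *
a,b,w=pickle.load(open("d1.pkl","rb"))
T,s=tool()
def cc(d,lo,hi,mn):
    m=cv2.inRange(cv2.cvtColor(d["color"],cv2.COLOR_RGB2HSV),lo,hi)
    n,l,st,c=cv2.connectedComponentsWithStats(m); return [(c[i],l==i) for i in range(1,n) if st[i,4]>mn]
g=cc(w,(50,120,100),(72,255,255),60)
pts=np.array([onz(w,c,.04)[0] for c,_ in g]); print("green",[c.round(1) for c,_ in g],pts.round(4),"mid",pts.mean(0).round(4))
# slot edges: dark run between white lips, several rows
G=cv2.cvtColor(w["color"],cv2.COLOR_RGB2GRAY); L=[]
for v in range(40,210,10):
    r=G[v,310:430]>120; i=np.flatnonzero(r); 
    gap=np.argmax(np.diff(i)); L.append([ (i[gap]+i[gap+1])/2+310, v])
q=onz(w,np.array(L),.04); vx,vy,x0,y0=cv2.fitLine(q[:,:2].astype(np.float32),cv2.DIST_HUBER,0,.01,.01).ravel()
print("slot dir",np.degrees(np.arctan2(vy,vx))%180,"pt",x0,y0, "dist of mid",(pts.mean(0)[0]-x0)*vy-(pts.mean(0)[1]-y0)*vx)
P=cloud(w); 
for c,m in cc(w,(8,170,60),(18,255,255),1000):
    p=P[m]; t=p[(p[:,2]>T[2,3]+.03)&(p[:,2]<T[2,3]+.06)]; zt=np.median(t[:,2]); t=t[abs(t[:,2]-zt)<.003]
    r=cv2.minAreaRect((t[:,:2]*1000).astype(np.float32)); print("bar",c.round(),len(t),zt,r,"offset mm in world",np.array(r[0])-T[:2,3]*1000)
E
python3 m.py
```

```text
green [array([329.5, 225.2]), array([393.8, 224.7])] [[0.5532 0.1676 0.04  ]
 [0.5115 0.1766 0.04  ]] mid [0.5324 0.1721 0.04  ]
slot dir 77.61581 pt 0.51710826 0.10118944 dist of mid -0.0003207016007309854
bar [322. 345.] 4638 0.19098840253536806 ((559.021484375, 168.43141174316406), (40.291969299316406, 16.305252075195312), 76.9447250366211) offset mm in world [-1.33545936 -1.45213333]
```

```bash
python3 goal.py 0.533 0.1733 0.10 167.7; python3 -m inch '[[[0.55,-0.08,0],-0.05],[[0.53,-0.08,0.4],0],[[0,0,0.8],0],[[0,0,0.6],0],[[0,0,0.2],0],[[0,0,0],0],[[0,0,0],0],[[0,0,0],0]]'
python3 goal.py 0.533 0.1733 0.056 167.7
python3 - <<'E'
from h import *
a=grab("scene"); b=grab("side")
im=np.vstack([cv2.resize(a["color"][320:440,410:560],(600,300)),cv2.resize(b["color"][150:270,150:270],(600,300))])
cv2.imwrite("pics/c2.png",np.hstack([cv2.resize(a["color"][310:450,410:550],(400,400),interpolation=2),cv2.resize(b["color"][150:270,150:270],(400,400),interpolation=2)])[:,:,::-1])
E
```

```text
t 8.6 pos [0.5604 0.1699 0.1503] yaw 167.5 tilt [-2.e-04 -0.e+00 -1.e+00] units [ 1.098 -0.103  2.011] turn units -0.04 q [ 0.09  0.29  1.65  0.    1.2  -2.83] F [ 0.7 -0.4 -1.4] open mm 15.3
t: 9.27
tool_pos: [0.5342, 0.1718, 0.1014]
tool_rot: [0.001, 0.106, 0.994, 0.0]
contact_force: [0.3, 0.1, -1.3]
opening: 0.183
t 9.27 pos [0.5342 0.1718 0.1014] yaw 167.8 tilt [ 1.8e-03  2.0e-04 -1.0e+00] units [0.062 0.048 1.815] turn units 0.02 q [ 0.1   0.3   1.75  0.    1.09 -2.83] F [ 0.3  0.1 -1.3] open mm 15.6
```

View pics/c2.png

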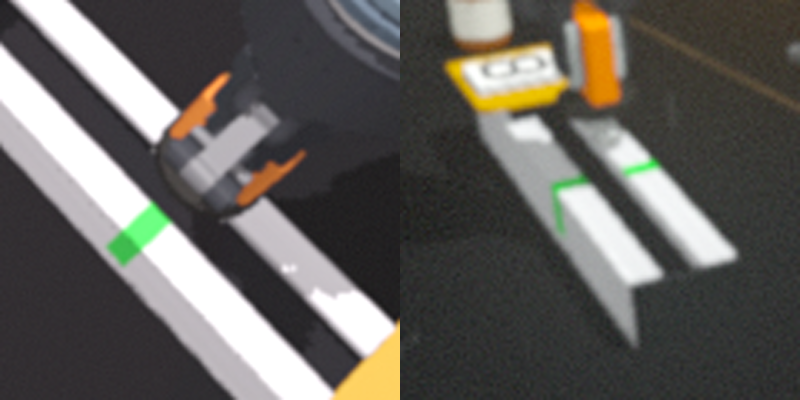

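Both views show the stop hovering above the mark, with its head hidden behind the collar. I'll descend in steps and watch the force.

```bash
python3 -m inch '[[[0.06,0.05,0.3],0],[[0,0,0.4],0],[[0,0,0.3],0],[[0,0,0.2],0],[[0,0,0.1],0],[[0,0,0],0],[[0,0,0],0]]'
python3 goal.py 0.533 0.1733 0.056 167.7
```

```text
t: 9.95
tool_pos: [0.532, 0.1732, 0.0675]
tool_rot: [-0.0, 0.106, 0.994, -0.0]
contact_force: [-0.4, -0.5, -2.0]
opening: 0.182
t 9.95 pos [0.532  0.1732 0.0675] yaw 167.82 tilt [-4.e-04 -1.e-04 -1.e+00] units [-0.041  0.012  0.462] turn units 0.02 q [ 0.1   0.35  1.76 -0.    1.03 -2.83] F [-0.4 -0.5 -2. ] open mm 15.5
```

```bash
python3 -m inch '[[[0,0,0.2],0],[[0,0,0.15],0],[[0,0,0.05],0],[[0,0,0.04],0],[[0,0,0],0],[[0,0,0],0]]'
python3 goal.py 0.533 0.1733 0.056 167.7
```

```text
t: 10.45
tool_pos: [0.5321, 0.1733, 0.0568]
tool_rot: [0.0, 0.106, 0.994, -0.0]
contact_force: [-0.7, 0.4, -1.9]
opening: 0.178
t 10.45 pos [0.5321 0.1733 0.0568] yaw 167.82 tilt [ 1.e-04 -0.e+00 -1.e+00] units [-0.036  0.009  0.033] turn units 0.02 q [ 0.1   0.37  1.77 -0.    1.01 -2.83] F [-0.7  0.4 -1.9] open mm 15.2
```

```bash
python3 -m inch '[[[0,0,0.03],0],[[0,0,0.03],0],[[0,0,0],0]]'; python3 goal.py 0.533 0.1733 0.056 167.7; python3 -m inch '[[[0,0,0.02],0],[[0,0,0.02],0],[[0,0,0],0]]'; python3 goal.py 0.533 0.1733 0.056 167.7
```

```text
t: 10.7
tool_pos: [0.5323, 0.1733, 0.0563]
tool_rot: [0.0, 0.106, 0.994, -0.0]
contact_force: [-3.7, -0.6, 6.1]
opening: 0.184
t 10.7 pos [0.5323 0.1733 0.0563] yaw 167.82 tilt [ 4.e-04 -1.e-04 -1.e+00] units [-0.027  0.007  0.011] turn units 0.02 q [ 0.1   0.37  1.77 -0.    1.01 -2.83] F [-3.7 -0.6  6.1] open mm 15.7
t: 10.95
tool_pos: [0.5323, 0.1733, 0.0563]
tool_rot: [0.0, 0.106, 0.994, -0.0]
contact_force: [-7.5, -2.3, 14.7]
opening: 0.182
t 10.95 pos [0.5323 0.1733 0.0563] yaw 167.83 tilt [ 4.e-04 -2.e-04 -1.e+00] units [-0.026  0.005  0.01 ] turn units 0.03 q [ 0.1   0.37  1.77 -0.    1.01 -2.83] F [-7.5 -2.3 14.7] open mm 15.5
```

The collar seats at the expected height. I'll relieve the pressure slightly and make the quarter turn.

```bash
python3 -m inch '[[[0,0,-0.03],0],[[0,0,0],0.5],[[0,0,0],1],[[0,0,0],1],[[0,0,0],1],[[0,0,0],1],[[0,0,0],1],[[0,0,0],1],[[0,0,0],1],[[0,0,0],1],[[0,0,0],0.5]]'; python3 -m inch '[[[0,0,0],0.5],[[0,0,0],1],[[0,0,0],1],[[0,0,0],1],[[0,0,0],1],[[0,0,0],1],[[0,0,0],1],[[0,0,0],1],[[0,0,0],1],[[0,0,0],0.5],[[0,0,0],0],[[0,0,0],0]]';python3 goal.py 0.533 0.1733 0.056 77.7
```

```text
t: 11.87
tool_pos: [0.5333, 0.1731, 0.0563]
tool_rot: [0.001, 0.48, 0.877, 0.001]
contact_force: [1.0, -0.4, 4.2]
opening: 0.183
t: 12.87
tool_pos: [0.5332, 0.173, 0.0563]
tool_rot: [0.001, 0.778, 0.628, 0.001]
contact_force: [-0.3, -1.8, 5.0]
opening: 0.179
t 12.87 pos [0.5332 0.173  0.0563] yaw 77.88 tilt [ 2.4e-03 -3.0e-04 -1.0e+00] units [ 0.009 -0.011  0.011] turn units 0.04 q [ 0.1   0.37  1.77 -0.    1.01 -1.26] F [-0.3 -1.8  5. ] open mm 15.3
```

```bash
python3 -m inch '[[[0,0,0],0],[[0,0,0],0],[[0,0,0],0],[[0,0,0],0],[[0,0,0],0]]' 50; python3 -m inch '[[[0,0,-0.3],0],[[0,0,-0.6],0],[[0,0,-0.8],0],[[0,0,-0.9],0],[[0,0,-0.9],0],[[0,0,-0.9],0],[[0,0,-0.6],0],[[0,0,0],0],[[0,0,0],0]]'
python3 - <<'E'
from h import *
a=grab("scene"); b=grab("side"); w=grab("wrist"); pickle.dump((a,b,w),open("d1.pkl","wb"))
top=np.hstack([cv2.resize(a["color"][310:450,410:550],(400,400),interpolation=2),cv2.resize(b["color"][150:270,150:270],(400,400),interpolation=2)])
cv2.imwrite("pics/c3.png",top[:,:,::-1]); 
P=cloud(w); T,s=tool(); h=cv2.cvtColor(w["color"],cv2.COLOR_RGB2HSV)
m=cv2.inRange(h,(8,170,60),(18,255,255))>0
for t in (P[m&(P[:,:,2]>.085)&(P[:,:,2]<.105)],):
    print(len(t),np.median(t[:,2]),cv2.minAreaRect((t[:,:2]*1000).astype(np.float32)))
print(s["t"],s["tool_pos"])
Q=cloud(a); m=cv2.inRange(cv2.cvtColor(a["color"],cv2.COLOR_RGB2HSV),(8,170,60),(18,255,255))>0
t=Q[m&(Q[:,:,2]>.09)&(Q[:,:,2]<.12)&(Q[:,:,1]>0.1)]; print("scene",len(t),len(t) and (np.median(t[:,2]),cv2.minAreaRect((t[:,:2]*1000).astype(np.float32))))
cv2.imwrite("pics/w3.png",w["color"][:,:,::-1])
E
```

```text
t: 13.28
tool_pos: [0.5318, 0.1733, 0.0549]
tool_rot: [-0.0, 0.778, 0.628, -0.0]
contact_force: [-0.3, 0.7, -0.1]
opening: 0.586
t: 14.03
tool_pos: [0.5326, 0.1734, 0.1811]
tool_rot: [0.001, 0.778, 0.628, 0.001]
contact_force: [0.3, 0.0, -0.4]
opening: 0.585
1104 0.09688178112757204 ((530.740234375, 172.80763244628906), (15.971871376037598, 39.694725036621094), 77.99140930175781)
14.1833 [0.53100496 0.17314061 0.17857214]
scene 129 (np.float64(0.09396793468799569), ((532.917724609375, 173.7667694091797), (15.648201942443848, 40.18605422973633), 77.59607696533203))
```

View pics/c3.png

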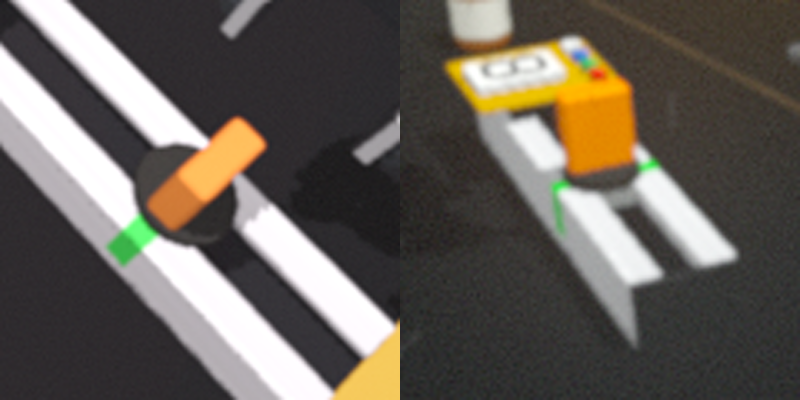

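View pics/w3.png

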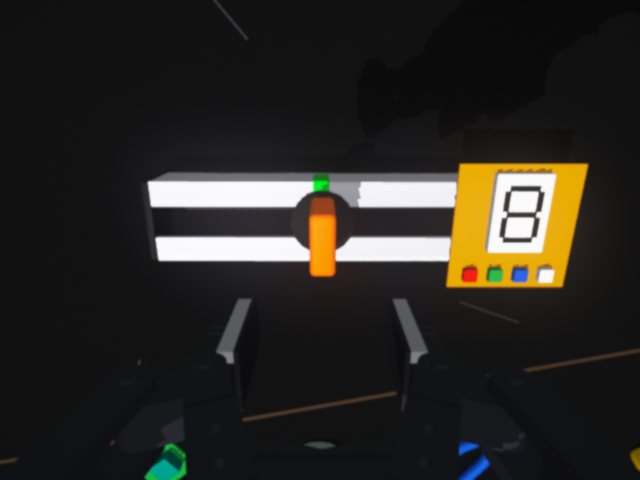

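The scene crop shows the stop upright, its collar on both lips at the green mark and its bar across the slot. The wrist view shows the bar at (322,238) in line with the tape at (321,184). In the side crop, steel shows under the collar at (625,195), inside the slot. I'll check the rack and then hand in.

```bash
python3 - <<'E'
from h import *
from station import sign_off
a,b,w=pickle.load(open("d1.pkl","rb")); a0=pickle.load(open("d0.pkl","rb"))[0]
for n,(r,c) in {"blue":(slice(195,235),slice(165,202)),"grey":(slice(148,182),slice(236,265))}.items():
    print(n,"mean pixel change",np.abs(a["color"][r,c].astype(int)-a0["color"][r,c]).mean().round(1), "depth change mm",(1000*np.median(np.abs(a["range_z"][r,c]-a0["range_z"][r,c]))).round(1))
print(sense()["contact_force"]); print(sign_off())
E
```

```text
blue mean pixel change 0.8 depth change mm 1.2
grey mean pixel change 0.8 depth change mm 1.3
[ 0.0627292  -0.08463232  0.38618869]
the job is handed in; nothing more can be done
None
```

I took the small orange stop from the middle of the rack and lowered it head-first through the rail slot at the green mark. I then turned it a quarter turn, let go and backed off. The job was handed in at about 14 s.

**Position:** the bar lies across the slot, at 78.0° (wrist) and 77.6° (scene) against a slot direction of 77.6°. It is within about 2 mm of the mark.

**Height:** the bar's top measured 0.097 m in the wrist view and 0.094 m in the scene view. With the collar down it should be 0.096 m. The two views disagree by 3 mm, which is about the calibration error. On the way down, contact came at the expected collar height.

**Catch under the lips:** the stop turned without resistance. In the side view what looks like the steel head shows under the collar. I did not test the catch by pulling up.

**Rest of the scene:** blue and grey are unchanged in the rack, and the robot is touching nothing. No check failed.

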